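# Put the hole saws back in their rack

### The arm

A 7-joint arm with a two-finger parallel gripper is mounted at the origin on the work surface. World frame = base frame: x ahead of the robot, y to its left, z up, the work surface at z = 0. Lengths are in m, angles in rad, forces in N, time in s.
With the tool pointing down it reaches from about 0.425 to 0.95 m from the base axis. Payload 4.7 kg.
Tool frame: the origin (TCP) lies midway between the tips of the shut fingers; the grasp point (between the pads) lies 19 mm behind it; y points along the fingers, z is the direction in which the jaws open and shut, and the axes are right-handed (so a half turn about y gives the same grasp; the last joint's range is limited). The gripper opens to 87 mm and grips with 3 to 60 N. Pads are 19 mm wide; open, the fingers measure 117 mm over their backs; the gripper's body (75 mm by 190 mm) begins 51 mm behind the grasp point.
Start: joints at [-1.237, 0.469, -0.049, 1.532, 0.024, 1.141, -0.082], TCP at [0.24, 0.631, 0.223] pointing down, gripper open.
Joint ranges: [-2.59, 2.59], [-0.33, 1.99], [-1.39, 1.29], [0.1, 2.45], [-1.04, 4.18], [0.21, 1.99], [-2.66, 2.66]. Speed limits (rad/s): [2.57, 2.57, 3.14, 3.14, 3.14, 3.14, 3.14].

### API

Orientations are given as a unit quaternion [x, y, z, w].
In Python, from rig import status, read_camera, close_job gives the robot as it stands.
- The arm moves only by the tool apply_moves, never from a script. Its argument "targets" is a list of rows, each a list of 7 numbers: the shift along the tool's x, y, z in mm, then the turn, a rotation vector about the tool's x, y, z in degrees, then the closure, from -1 (fully open) to 1 (shut), so that 0 is half open. In form: [[dx, dy, dz, ax, ay, az, hand], ...]. A call has 1 to 10 rows; each row is the pose to reach, as a shift and turn from the pose measured when the call began, along the tool's axes at that moment; what a row does not reach only later rows make up. A row lasts 1/10 s, in which the tool goes at most 50 mm and 8.59 degrees, less where a joint would pass 70% of its speed; a pose out of reach is approached as far as the arm can. A call with a gripper value outside its range is refused whole. The fingers move at their own pace and stop on an object; the grip force is fixed at half the most. Time passes only in rows, so rows that repeat a pose let the fingers close. It gives the time, the measured TCP pose, the force and the opening at its end, in the units of the state.
- status.read_state(): the state, without advancing time (a new reading comes with each control period).
- read_camera(name): name is "scene" or "top" or "wrist"; returns a dict with "pixels" (384x512x3 uint8, blue, green, red), "range_z" (384x512 float32, m along the optical axis (not along the pixel's ray), 0 where there is no reading), "fov_y" (degrees; the focal length in pixels is half the picture's height over the tangent of half this angle, whatever the lens; pixels are square), "cx", "cy" (the principal point, pixels), "k1" (the pictures are not rectified: a ray, as slopes to the right and down, at radius r is drawn at 1 + k1 r^2 times it, then the intrinsics apply), "T" (4x4, takes a point from camera to world coordinates). Camera axes: x right, y down, z forward; pixel columns grow to the right and rows downward; lengths in m; the calibration is good to about 2 mm. A picture is of the moment at which its call begins.
- close_job(): hands the job in, once; it reports no verdict.
The state is a dict: "time": time; "qpos": joint angles; "joint_velocities": joint speeds; "joint_efforts": joint torques, N m; "ee_pos": TCP position; "tool_rot": TCP orientation; "contact_force": force on the tool from outside, world axes, zero at the start; "torque": the same for the moment, N m; "gripper_width": finger opening in m.
Only numpy, scipy, OpenCV 4.12 (cv2) and the standard library are available. Lean on these libraries where they do the work, as an engineer would, in place of code of your own. Each camera call takes 0.05 s, during which the arm holds its last target. There are 200 camera calls.

### The job

The holes are drilled: put the four hole saws back in the plywood rack, each set down, not dropped, teeth down over its own hub, the larger the saw the larger the hub, until it stands upright with its teeth flat on the pad. Leave the waste plywood disc and the arbor where they lie.

Things in the scene. Friction and masses are not known exactly. Their poses are not given: they have to be found in the camera images.
- saw_32: 32 mm hole saw: dark steel cup, 32 mm outside, 27 mm inside, 50 mm high, standing teeth down on the bench, closed end up (22 mm boss with thread hole on top, bright tooth band at the bottom); hollow for 42 mm up from the teeth. Origin on its axis at the tooth tips, z up; round, yaw is free. About 90 g; may be gripped firmly across the outside.
- saw_44: 44 mm hole saw: dark steel cup, 44 mm outside, 39 mm inside, 50 mm high, standing teeth down on the bench, closed end up (22 mm boss with thread hole on top, bright tooth band at the bottom); hollow for 42 mm up from the teeth. Origin on its axis at the tooth tips, z up; round, yaw is free. About 130 g; may be gripped firmly across the outside.
- saw_54: 54 mm hole saw: dark steel cup, 54 mm outside, 49 mm inside, 50 mm high, standing teeth down on the bench, closed end up (22 mm boss with thread hole on top, bright tooth band at the bottom); hollow for 42 mm up from the teeth. Origin on its axis at the tooth tips, z up; round, yaw is free. About 170 g; may be gripped firmly across the outside.
- saw_64: 64 mm hole saw: dark steel cup, 64 mm outside, 59 mm inside, 50 mm high, standing teeth down on the bench, closed end up (22 mm boss with thread hole on top, bright tooth band at the bottom); hollow for 42 mm up from the teeth. Origin on its axis at the tooth tips, z up; round, yaw is free. About 210 g; may be gripped firmly across the outside.
- pad_32: Place of the 32 mm saw: fixed plywood pad 84 x 84 x 9 mm with a wooden hub amid, 16 mm wide up to 12 mm above the pad, tapering to 6 mm at its top, 24 mm above the pad. Origin: centre of its underside, 12 mm over the bench (pad top 21 mm over the bench). The four pads lie in a row along y, 88 mm apart, order varying, in a rack 376 x 108 mm, rim level with the pads.
- pad_44: Place of the 44 mm saw: fixed plywood pad 84 x 84 x 9 mm with a wooden hub amid, 28 mm wide up to 12 mm above the pad, tapering to 18 mm at its top, 24 mm above the pad. Origin: centre of its underside, 12 mm over the bench (pad top 21 mm over the bench). The four pads lie in a row along y, 88 mm apart, order varying, in a rack 376 x 108 mm, rim level with the pads.
- pad_54: Place of the 54 mm saw: fixed plywood pad 84 x 84 x 9 mm with a wooden hub amid, 38 mm wide up to 12 mm above the pad, tapering to 28 mm at its top, 24 mm above the pad. Origin: centre of its underside, 12 mm over the bench (pad top 21 mm over the bench). The four pads lie in a row along y, 88 mm apart, order varying, in a rack 376 x 108 mm, rim level with the pads.
- pad_64: Place of the 64 mm saw: fixed plywood pad 84 x 84 x 9 mm with a wooden hub amid, 48 mm wide up to 12 mm above the pad, tapering to 38 mm at its top, 24 mm above the pad. Origin: centre of its underside, 12 mm over the bench (pad top 21 mm over the bench). The four pads lie in a row along y, 88 mm apart, order varying, in a rack 376 x 108 mm, rim level with the pads.
- plug: Bystander, to be left alone: a waste disc of plywood cut out by a saw, 49 mm in diameter, 18 mm thick, flat on the bench. Origin: centre of its underside.
- arbor: Bystander, to be left alone: a hole-saw arbor lying on the bench, 112 mm long along its x axis: square steel body 40 x 20 x 20 mm, thin steel shank to -x, thin pilot drill to +x. Origin: under the middle of the square body.
Things that resemble listed ones, but are neither listed nor needed, are in the scene too. Leave any turquoise look-alike of the saw_64 alone.

How it is judged:
By the outcome, as a careful person would: the job done as asked, in the order asked, and still so for the second after the job is handed in, with the robot touching nothing.
It also fails if it takes over 109 s, if anything falls off the work surface, if the arm or the gripper's body presses on something with over 40 N, if the wrist force passes 120 N, or if a joint passes its speed limit or range.

## Working session

There is one attempt and no reset: what is moved stays moved. The work goes in short steps, Python scripts to look and compute and a tool call to move; the robot and the scene stay as the last step left them, time stands still between calls to the robot, and variables do not carry over. Pictures are saved under pics/ and viewed, about 12 in all and at most 16, crops included, and the job is handed in when it is done.

Besides the shell and the picture viewer there is one more tool, called after "Call:" as a command line: name --pt "numbers of a row" for each row, then --argument value for the rest. apply_moves: Moves the arm, as the interface text tells. Its arguments: {"type":"object","properties":{"targets":{"type":"array","items":{"type":"array","items":{"type":"number"}}}},"required":["targets"]}

```bash
mkdir -p pics; ls; cat > h.py <<'E'
import numpy as np, cv2
from rig import status, read_camera
def K(c): 
    f=192/np.tan(np.radians(c["fov_y"])/2); return f
def rays(c,uv):
    f=K(c); M=np.array([[f,0,c["cx"]],[0,f,c["cy"]],[0,0,1.]])
    return cv2.undistortPoints(np.array(uv,float).reshape(-1,1,2),M,np.array([c["k1"],0,0,0.]),None,None).reshape(-1,2) if False else und(c,uv)
def und(c,uv):
    f=K(c); d=(np.array(uv,float).reshape(-1,2)-[c["cx"],c["cy"]])/f
    s=d.copy()
    for _ in range(30): s=d/(1+c["k1"]*(s**2).sum(1,keepdims=True))
    return s
def onplane(c,uv,z):
    s=und(c,uv); T=np.array(c["T"]); d=np.c_[s,np.ones(len(s))]@T[:3,:3].T; o=T[:3,3]
    return o+d*((z-o[2])/d[:,2])[:,None]
def cloud(c):
    v,u=np.mgrid[0:384,0:512]; s=und(c,np.c_[u.ravel(),v.ravel()]); z=c["range_z"].ravel()
    T=np.array(c["T"]); P=np.c_[s*z[:,None],z]@T[:3,:3].T+T[:3,3]; P[z==0]=np.nan
    return P.reshape(384,512,3)
E
python3 - <<'E'
from h import *
import pickle
for n in ("top","scene","wrist"):
    c=read_camera(n); pickle.dump(c,open(n+".pkl","wb")); cv2.imwrite(f"pics/{n}0.png",c["pixels"])
    print(n,c["fov_y"],c["cx"],c["cy"],c["k1"]); print(np.round(c["T"],3))
print(status.read_state())
E
```

```text
pics
top 44.68714965818156 251.75057081856426 191.51347492105145 -0.1954011259139988
[[-0.    -0.982  0.189  0.298]
 [-1.    -0.    -0.003  0.015]
 [ 0.003 -0.189 -0.982  1.063]
 [ 0.     0.     0.     1.   ]]
scene 48.508718772502554 253.86690345867436 192.32421873078164 0.020464156295516022
[[-0.76   0.486 -0.431  0.908]
 [ 0.649  0.576 -0.496  0.498]
 [ 0.007 -0.657 -0.754  0.8  ]
 [ 0.     0.     0.     1.   ]]
wrist 65.72015673871037 255.8649508014699 193.90652859295267 -0.021570675419053813
[[ 0.355  0.898  0.261  0.168]
 [ 0.935 -0.34  -0.101  0.659]
 [-0.002  0.28  -0.96   0.383]
 [ 0.     0.     0.     1.   ]]
{'time': 0.15, 'qpos': array([-1.2369047 ,  0.46928709, -0.04861169,  1.53338382,  0.02410059,
        1.14098392, -0.08231316]), 'joint_velocities': array([ 1.18962846e-05, -1.34859448e-03, -8.44030804e-04, -4.61599013e-03,
        2.17125558e-03,  1.03458086e-03, -4.40137857e-04]), 'joint_efforts': array([ 2.67986170e-04, -5.08428133e+01, -8.10784986e-02, -2.36416179e+01,
       -6.13577873e-02,  3.56908632e-02,  1.11192815e-04]), 'ee_pos': array([0.23936533, 0.6306652 , 0.22173483]), 'tool_rot': array([ 0.69602246, -0.12763585,  0.12747328, -0.69499092]), 'contact_force': array([ 0.14071434, -0.04378861,  0.04844473]), 'torque': array([0.00699812, 0.03039352, 0.04458541]), 'gripper_width': 0.08715078698768242}
```

View pics/top0.png

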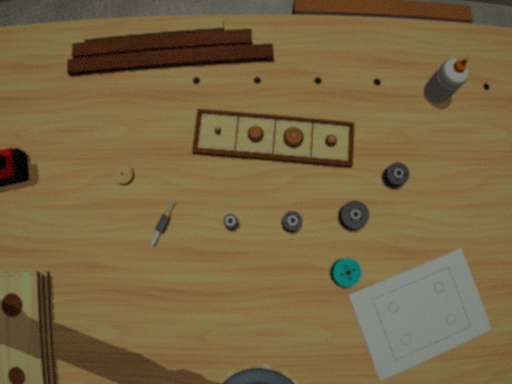

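View pics/scene0.png

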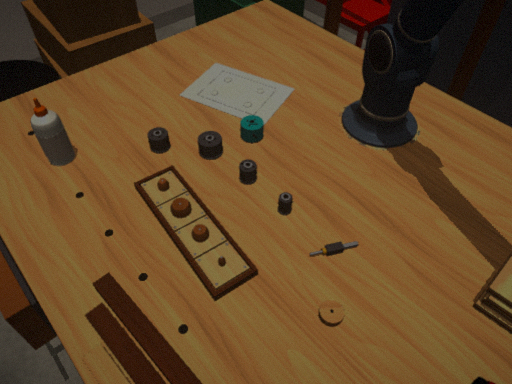

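Top view: the dark saws lie at (231,222), (292,222), (354,215) and (397,175). The turquoise look-alike is at (347,273). The rack hubs from left to right are at (218,131), (256,133), (293,137) and (331,140). The plug is at (124,175) and the arbor at (164,224). Next I'll measure them with both cameras.

```bash
cat > m.py <<'E'
from h import *
import pickle
for n in ("top","scene"):
    c=pickle.load(open(n+".pkl","rb")); P=cloud(c); z=P[...,2]; 
    print(n)
    roi=(P[...,0]>0.25)&(P[...,0]<0.95)&(abs(P[...,1])<0.5)
    print(" bench z",np.nanmedian(z[roi&(abs(z)<.02)]))
    for lo,hi in ((0.028,0.075),):
        m=(roi&(z>lo)&(z<hi)).astype(np.uint8)
        k,L,st,ce=cv2.connectedComponentsWithStats(m)
        for i in range(1,k):
            if st[i,4]<12: continue
            p=P[L==i]; zt=np.percentile(p[:,2],95); t=p[p[:,2]>zt-.006]
            (cx,cy),r=cv2.minEnclosingCircle(t[:,:2].astype(np.float32))
            (ax,ay),R=cv2.minEnclosingCircle(p[:,:2].astype(np.float32))
            print(np.round(ce[i]),st[i,4],"ztop",round(zt,4),"top c",np.round([cx,cy,2*r],4),"all",np.round([ax,ay,2*R],4),"bgr",c["pixels"][L==i].mean(0).round())
E
python3 m.py
```

```text
top
 bench z -0.0013513987553566142
[436.  91.] 279 ztop 0.0726 top c [ 0.7519 -0.4463  0.0637] all [ 0.7548 -0.4475  0.0696] bgr [44. 51. 55.]
[255. 133.] 201 ztop 0.046 top c [0.6347 0.0055 0.0317] all [0.6353 0.0045 0.0392] bgr [33. 62. 91.]
[217. 130.] 40 ztop 0.0447 top c [0.6412 0.0932 0.0075] all [0.6429 0.0928 0.0161] bgr [48. 71. 86.]
[293. 136.] 331 ztop 0.0464 top c [ 0.6253 -0.0817  0.0427] all [ 0.6265 -0.0827  0.0492] bgr [32. 62. 92.]
[331. 140.] 100 ztop 0.0458 top c [ 0.6181 -0.1695  0.0193] all [ 0.6177 -0.1705  0.0266] bgr [34. 61. 88.]
[397. 174.] 453 ztop 0.0501 top c [ 0.5373 -0.3215  0.054 ] all [ 0.5372 -0.3209  0.0549] bgr [54. 57. 59.]
[355. 215.] 677 ztop 0.0496 top c [ 0.442  -0.2168  0.066 ] all [ 0.442  -0.2168  0.066 ] bgr [58. 62. 64.]
[292. 221.] 328 ztop 0.05 top c [ 0.4298 -0.0756  0.0438] all [ 0.4287 -0.0755  0.0462] bgr [67. 71. 73.]
[230. 221.] 174 ztop 0.0506 top c [0.4291 0.0609 0.0312] all [0.4288 0.0613 0.0325] bgr [79. 85. 85.]
[346. 272.] 696 ztop 0.0496 top c [ 0.3168 -0.1945  0.0645] all [ 0.3163 -0.1947  0.0656] bgr [ 98. 107.  21.]
[ 3
[... 595 characters left out ...]
 top c [ 0.4333 -0.0762  0.0455] all [ 0.4332 -0.075   0.0464] bgr [32. 38. 46.]
[162. 184.] 103 ztop 0.0452 top c [ 0.6216 -0.1695  0.0222] all [ 0.6222 -0.1676  0.0269] bgr [18. 41. 71.]
[285. 200.] 175 ztop 0.051 top c [0.4337 0.061  0.0331] all [0.4325 0.0619 0.0345] bgr [34. 41. 49.]
[180. 207.] 302 ztop 0.0459 top c [ 0.6289 -0.0817  0.0428] all [ 0.631  -0.0807  0.0478] bgr [16. 39. 72.]
[200. 232.] 214 ztop 0.046 top c [0.6376 0.0072 0.0334] all [0.6383 0.0067 0.0379] bgr [16. 40. 73.]
[221. 260.] 48 ztop 0.045 top c [0.6454 0.0958 0.01  ] all [0.6461 0.0945 0.0136] bgr [21. 40. 61.]
[496. 284.] 316 ztop 0.0743 top c [0.2791 0.491  0.0592] all [0.2825 0.491  0.0658] bgr [38. 69. 95.]
```

```bash
python3 - <<'E'
import cv2
a=cv2.imread("pics/top0.png")[100:300,190:420]; cv2.imwrite("pics/crop1.png",cv2.resize(a,None,fx=3.4,fy=3,interpolation=cv2.INTER_CUBIC))
E
```

```text
(no output)
```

View pics/crop1.png

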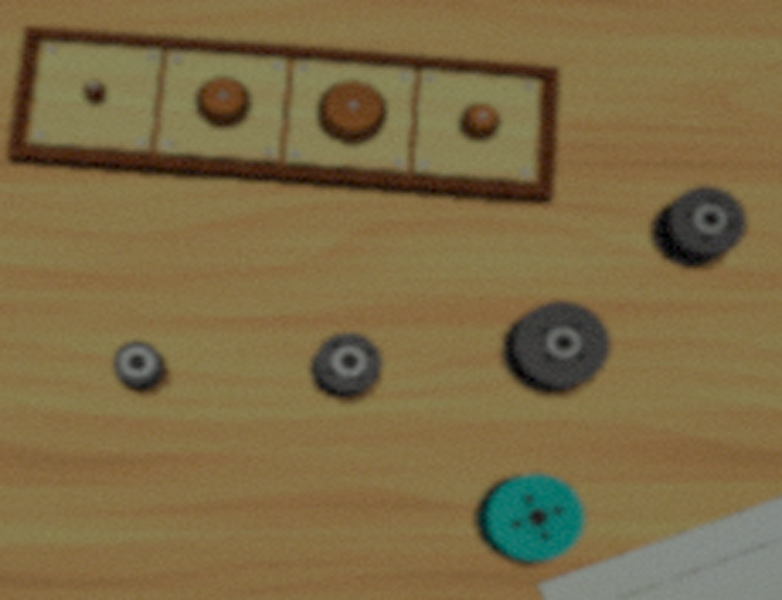

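Saw sizes, tops (z about 50 mm) and hub widths all fit the description. The turquoise one at (347,273) is the look-alike, so it stays. The hub order from +y is 32, 54, 64, 44. I'll work with the mean of the two cameras.

```bash
cat > go.py <<'E'
import sys
from h import *
from scipy.spatial.transform import Rotation as R
S=dict(s32=(.4314,.061),s44=(.4315,-.0758),s64=(.4443,-.216),s54=(.5385,-.321),p32=(.643,.0945),p54=(.636,.0062),p64=(.627,-.0817),p44=(.6195,-.1695))
def go(x,y,z,sgn=1):
    s=status.read_state(); R0=R.from_quat(s["tool_rot"]); p=np.array(s["ee_pos"])
    j=np.array([.996,-.0887,0]); j/=np.linalg.norm(j); j*=sgn; d=np.array([0,0,-1.])
    R1=R.from_matrix(np.c_[np.cross(d,j),d,j])
    sh=R0.inv().apply(np.array([x,y,z])-p)*1000; rv=np.degrees((R0.inv()*R1).as_rotvec())
    print(sgn,"shift",sh.round(1),"rot",rv.round(1),"q7",s["qpos"][6].round(2),"ee",p.round(4),"t",round(s["time"],2),"w",round(s["gripper_width"],4),"F",np.round(s["contact_force"],1))
if __name__=="__main__":
    a=sys.argv
    if a[1] in S: go(*S[a[1]],float(a[2]),float(a[3]) if len(a)>3 else 1)
    else: go(*map(float,a[1:]))
E
python3 - <<'E'
from go import *
print(R.from_quat(status.read_state()["tool_rot"]).as_matrix().round(3))
E
python3 go.py s64 .2 1; python3 go.py s64 .2 -1;python3 go.py s32 .2 1;python3 go.py s32 .2 -1
```

```text
[[ 0.935 -0.     0.355]
 [-0.355 -0.001  0.935]
 [ 0.    -1.    -0.001]]
1.0 shift [ 492.    22.8 -718.8] rot [ 0.1 74.3  0.1] q7 -0.08 ee [0.2394 0.6307 0.2217] t 0.15 w 0.0872 F [ 0.1 -0.   0. ]
-1.0 shift [ 492.    22.8 -718.8] rot [ 1.000e-01 -1.057e+02 -1.000e-01] q7 -0.08 ee [0.2394 0.6307 0.2217] t 0.15 w 0.0872 F [ 0.1 -0.   0. ]
1.0 shift [ 381.7   22.4 -464.4] rot [ 0.1 74.3  0.1] q7 -0.08 ee [0.2394 0.6307 0.2217] t 0.15 w 0.0872 F [ 0.1 -0.   0. ]
-1.0 shift [ 381.7   22.4 -464.4] rot [ 1.000e-01 -1.057e+02 -1.000e-01] q7 -0.08 ee [0.2394 0.6307 0.2217] t 0.15 w 0.0872 F [ 0.1 -0.   0. ]
```

Call:
apply_moves --pt "40 0 -48 0 8 0 -1" --pt "80 0 -96 0 16 0 -1" --pt "120 0 -144 0 24 0 -1" --pt "150 0 -180 0 32 0 -1" --pt "180 0 -215 0 40 0 -1" --pt "210 0 -250 0 48 0 -1" --pt "240 0 -290 0 56 0 -1" --pt "270 0 -330 0 64 0 -1" --pt "300 0 -370 0 72 0 -1" --pt "330 0 -405 0 74.3 0 -1"

```text
time: 1.15
ee_pos: [0.3968, 0.1546, 0.2224]
tool_rot: [0.477, -0.522, 0.522, -0.476]
contact_force: [0.6, 0.0, -0.1]
gripper_width: 0.0869
```

```bash
python3 go.py s32 .1
```

```text
1 shift [ 89.9 122.4  43.1] rot [ 0.  -0.2  0. ] q7 -0.54 ee [0.3968 0.1546 0.2224] t 1.15 w 0.0869 F [ 0.6  0.  -0.1]
```

Call:
apply_moves --pt "30 30 15 0 0 0 -1" --pt "60 60 30 0 0 0 -1" --pt "90 90 43 0 0 0 -1" --pt "90 92 43 0 0 0 -1" --pt "90 92 43 0 0 0 -1"

```text
time: 1.65
ee_pos: [0.4308, 0.0604, 0.1298]
tool_rot: [-0.477, 0.523, -0.523, 0.475]
contact_force: [-1.3, 0.6, 1.0]
gripper_width: 0.0869
```

```bash
cat > w.py <<'E'
import sys
from h import *
# wrist look: blobs between heights lo..hi -> centre of top face; optional png
def look(lo,hi,name=None):
    c=read_camera("wrist"); P=cloud(c); z=P[...,2]
    m=((z>lo)&(z<hi)&(P[...,0]>.25)).astype(np.uint8); k,L,st,ce=cv2.connectedComponentsWithStats(m)
    print("ee",np.round(status.read_state()["ee_pos"],4))
    for i in range(1,k):
        if st[i,4]<60: continue
        p=P[L==i]; (x,y),r=cv2.minEnclosingCircle(p[:,:2].astype(np.float32))
        print(ce[i].round(),st[i,4],"c",np.round([x,y,2*r],4),"mean",p.mean(0).round(4))
    if name: cv2.imwrite(f"pics/{name}.png",c["pixels"])
if __name__=="__main__": look(float(sys.argv[1]),float(sys.argv[2]),sys.argv[3] if len(sys.argv)>3 else None)
E
python3 w.py .035 .06 w1; python3 go.py s32 .013
```

```text
ee [0.4314 0.0615 0.1306]
[501. 138.] 233 c [0.6439 0.0934 0.0141] mean [0.6422 0.0938 0.0402]
[256. 197.] 1080 c [0.4315 0.0618 0.0322] mean [0.4319 0.0634 0.0473]
[480. 226.] 556 c [0.6343 0.0129 0.0323] mean [0.6328 0.0156 0.0414]
[269. 310.] 303 c [ 0.4327 -0.0659  0.0391] mean [ 0.4333 -0.0562  0.0415]
1 shift [5.000e-01 1.176e+02 1.000e-01] rot [ 0.  -0.1  0. ] q7 -0.18 ee [0.4314 0.0615 0.1306] t 1.7 w 0.087 F [ 0.2 -0.2  0. ]
```

View pics/w1.png

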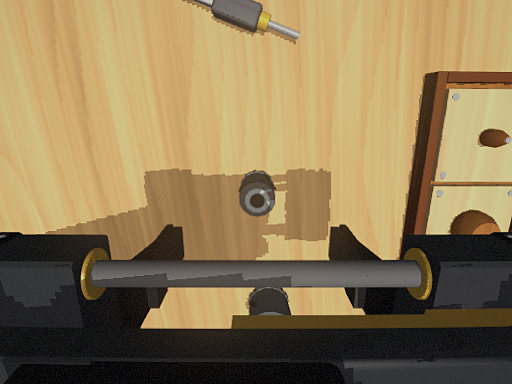

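The wrist view shows saw_32 centred between the fingers at (256,197). It measures 32 mm across at (0.4315, 0.0618), which agrees with the other two cameras. Next I descend and grip.

Call:
apply_moves --pt "0 40 0 0 0 0 -1" --pt "0 80 0 0 0 0 -1" --pt "0 105 0 0 0 0 -1" --pt "0 117 0 0 0 0 -1" --pt "0 117 0 0 0 0 -1" --pt "0 117 0 0 0 0 1" --pt "0 117 0 0 0 0 1" --pt "0 117 0 0 0 0 1" --pt "0 117 0 0 0 0 1" --pt "0 117 0 0 0 0 1"

```text
time: 2.7
ee_pos: [0.4316, 0.0616, 0.014]
tool_rot: [0.477, -0.522, 0.522, -0.477]
contact_force: [0.5, -0.4, 0.3]
gripper_width: 0.0549
```

```bash
python3 go.py p32 .1
```

```text
1 shift [-52.  -85.9 207.5] rot [-0.  -0.1  0. ] q7 -0.0 ee [0.4316 0.0616 0.014 ] t 2.7 w 0.0549 F [ 0.5 -0.4  0.3]
```

Call:
apply_moves --pt "0 0 0 0 0 0 1" --pt "0 0 0 0 0 0 1" --pt "0 0 0 0 0 0 1" --pt "0 0 0 0 0 0 1" --pt "0 0 0 0 0 0 1" --pt "0 0 0 0 0 0 1" --pt "0 0 0 0 0 0 1" --pt "0 -10 0 0 0 0 1" --pt "0 -40 0 0 0 0 1" --pt "0 -80 0 0 0 0 1"

```text
time: 3.7
ee_pos: [0.43, 0.061, 0.0942]
tool_rot: [-0.478, 0.523, -0.522, 0.475]
contact_force: [0.1, 0.8, -0.0]
gripper_width: 0.0305
```

```bash
python3 go.py p32 .1
```

```text
1 shift [-52.8  -6.7 209. ] rot [ 0.2 -0.2  0.1] q7 -0.12 ee [0.43   0.061  0.0942] t 3.7 w 0.0305 F [ 0.1  0.8 -0. ]
```

Call:
apply_moves --pt "-8 -7 30 0 0 0 1" --pt "-18 -7 70 0 0 0 1" --pt "-28 -7 110 0 0 0 1" --pt "-38 -7 150 0 0 0 1" --pt "-46 -7 180 0 0 0 1" --pt "-52 -7 200 0 0 0 1" --pt "-53 -7 209 0 0 0 1" --pt "-53 -7 209 0 0 0 1" --pt "-53 -7 209 0 0 0 1"

```text
time: 4.6
ee_pos: [0.6417, 0.0942, 0.1002]
tool_rot: [-0.478, 0.523, -0.522, 0.474]
contact_force: [0.1, -0.5, -0.4]
gripper_width: 0.0305
```

```bash
python3 w.py .03 .052 w2; python3 go.py p32 .036
```

```text
ee [0.6416 0.0943 0.1003]
[260. 204.] 205 c [0.6447 0.0933 0.0161] mean [0.6452 0.0971 0.0371]
[260. 305.] 690 c [0.6368 0.0059 0.0378] mean [0.6378 0.0077 0.043 ]
1 shift [-0.5 64.3  1.7] rot [ 0.3 -0.2  0.2] q7 -0.05 ee [0.6416 0.0943 0.1003] t 4.65 w 0.0305 F [ 0.3  1.  -1. ]
```

View pics/w2.png

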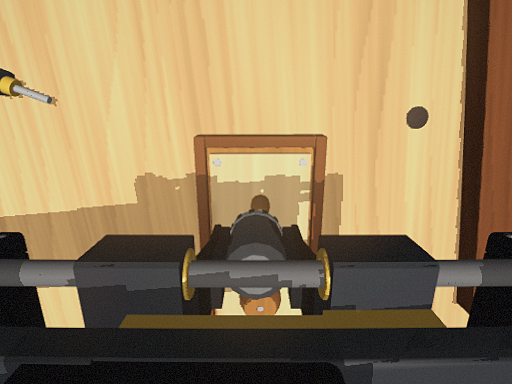

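The hub of pad_32 shows at (260,204), just ahead of the held saw at (255,250). The saw is lined up within about 3 mm, so I'll set it down.

Call:
apply_moves --pt "-0.5 15 2.5 0 0 0 1" --pt "-0.5 30 2.5 0 0 0 1" --pt "-0.5 45 2.5 0 0 0 1" --pt "-0.5 55 2.5 0 0 0 1" --pt "-0.5 60 2.5 0 0 0 1" --pt "-0.5 62 2.5 0 0 0 1" --pt "-0.5 63 2.5 0 0 0 1" --pt "-0.5 64 2.5 0 0 0 1" --pt "-0.5 65 2.5 0 0 0 1" --pt "-0.5 65 2.5 0 0 0 1"

```text
time: 5.65
ee_pos: [0.6439, 0.0944, 0.0355]
tool_rot: [-0.478, 0.523, -0.522, 0.475]
contact_force: [0.3, -0.4, -0.7]
gripper_width: 0.0307
```

Call:
apply_moves --pt "0 0.5 0 0 0 0 1" --pt "0 1 0 0 0 0 1" --pt "0 1 0 0 0 0 1" --pt "0 1 0 0 0 0 1"

```text
time: 6.05
ee_pos: [0.6441, 0.0945, 0.0351]
tool_rot: [-0.478, 0.523, -0.522, 0.475]
contact_force: [-0.3, -0.9, 4.0]
gripper_width: 0.0304
```

Call:
apply_moves --pt "0 0 0 0 0 0 -1" --pt "0 0 0 0 0 0 -1" --pt "0 0 0 0 0 0 -1" --pt "0 0 0 0 0 0 -1" --pt "0 0 0 0 0 0 -1" --pt "0 -20 0 0 0 0 -1" --pt "0 -50 0 0 0 0 -1" --pt "0 -80 0 0 0 0 -1" --pt "0 -100 0 0 0 0 -1" --pt "0 -100 0 0 0 0 -1"

```text
time: 7.05
ee_pos: [0.6468, 0.0946, 0.1384]
tool_rot: [0.476, -0.522, 0.523, -0.477]
contact_force: [-1.0, -0.3, 0.2]
gripper_width: 0.0862
```

```bash
python3 w.py .06 .08 ; python3 go.py s44 .1
```

```text
ee [0.6454 0.0947 0.1364]
[252. 204.] 1139 c [0.6442 0.0946 0.032 ] mean [0.6443 0.0961 0.0686]
1 shift [ 189.4   36.9 -197.3] rot [ 0.1 -0.2  0.1] q7 -0.06 ee [0.6454 0.0947 0.1364] t 7.1 w 0.087 F [-0.2  0.9 -0.8]
```

Call:
apply_moves --pt "30 0 -31 0 0 0 -1" --pt "60 0 -62 0 0 0 -1" --pt "92 0 -96 0 0 0 -1" --pt "124 0 -130 0 0 0 -1" --pt "155 5 -162 0 0 0 -1" --pt "180 15 -188 0 0 0 -1" --pt "189 30 -197 0 0 0 -1" --pt "189 37 -197 0 0 0 -1" --pt "189 37 -197 0 0 0 -1"

```text
time: 8.0
ee_pos: [0.4312, -0.0749, 0.0987]
tool_rot: [-0.478, 0.523, -0.522, 0.475]
contact_force: [0.0, 1.2, 0.6]
gripper_width: 0.0869
```

```bash
python3 w.py .035 .06; python3 go.py s44 .013
```

```text
ee [ 0.4323 -0.0748  0.0993]
[509.  82.] 144 c [0.6228 0.0031 0.0236] mean [0.6208 0.0035 0.0367]
[496. 196.] 1632 c [ 0.6266 -0.0817  0.0458] mean [ 0.6175 -0.0803  0.0422]
[257. 210.] 2541 c [ 0.4321 -0.075   0.0442] mean [ 0.4322 -0.0731  0.0468]
[157. 322.] 371 c [ 0.3352 -0.1763  0.0301] mean [ 0.3347 -0.1705  0.0422]
1 shift [ 1.  86.3 -0.5] rot [ 0.1 -0.1  0.1] q7 0.21 ee [ 0.4323 -0.0748  0.0993] t 8.05 w 0.0866 F [ 0.3  0.  -0.3]
```

Saw_44 measures 44 mm across and is centred. Now down and grip.

Call:
apply_moves --pt "0 40 0 0 0 0 -1" --pt "0 70 0 0 0 0 -1" --pt "0 86 0 0 0 0 -1" --pt "0 86 0 0 0 0 0" --pt "0 86 0 0 0 0 1" --pt "0 86 0 0 0 0 1" --pt "0 86 0 0 0 0 1" --pt "0 86 0 0 0 0 1" --pt "0 86 0 0 0 0 1" --pt "0 86 0 0 0 0 1"

```text
time: 9.05
ee_pos: [0.4323, -0.0748, 0.0137]
tool_rot: [-0.478, 0.522, -0.522, 0.476]
contact_force: [-1.1, 1.4, 4.0]
gripper_width: 0.0433
```

Call:
apply_moves --pt "0 0 0 0 0 0 1" --pt "0 0 0 0 0 0 1" --pt "0 0 0 0 0 0 1" --pt "0 0 0 0 0 0 1" --pt "0 -10 0 0 0 0 1" --pt "0 -40 0 0 0 0 1" --pt "0 -80 0 0 0 0 1" --pt "0 -90 0 0 0 0 1"

```text
time: 9.85
ee_pos: [0.4346, -0.0753, 0.1071]
tool_rot: [0.476, -0.521, 0.524, -0.478]
contact_force: [0.5, -0.5, -2.0]
gripper_width: 0.0434
```

```bash
python3 go.py p44 .1
```

```text
1 shift [ 76.9   8.  192.7] rot [-0.3 -0.2  0. ] q7 0.21 ee [ 0.4346 -0.0753  0.1071] t 9.85 w 0.0434 F [ 0.5 -0.5 -2. ]
```

Call:
apply_moves --pt "14 5 35 0 0 0 1" --pt "30 6 75 0 0 0 1" --pt "46 6 115 0 0 0 1" --pt "62 6 155 0 0 0 1" --pt "72 6 180 0 0 0 1" --pt "77 6 192 0 0 0 1" --pt "77 6 193 0 0 0 1" --pt "77 6 193 0 0 0 1"

```text
time: 10.65
ee_pos: [0.6188, -0.1691, 0.1012]
tool_rot: [0.476, -0.522, 0.523, -0.477]
contact_force: [-0.6, 0.4, -0.8]
gripper_width: 0.0435
```

```bash
python3 w.py .03 .052 w3; python3 go.py p44 .035
```

```text
ee [ 0.6185 -0.1689  0.1014]
[258.  92.] 3422 c [ 0.629  -0.0826  0.0482] mean [ 0.6289 -0.0824  0.0428]
[259. 196.] 293 c [ 0.6218 -0.1674  0.0275] mean [ 0.6226 -0.1602  0.0368]
[ 50. 249.] 599 c [ 0.4453 -0.1883  0.0334] mean [ 0.4475 -0.1881  0.0426]
[ 48. 299.] 412 c [ 0.4378 -0.2319  0.0305] mean [ 0.4352 -0.2319  0.0471]
1 shift [ 0.5 66.4  0.8] rot [-0.1 -0.2 -0. ] q7 0.41 ee [ 0.6185 -0.1689  0.1014] t 10.7 w 0.0432 F [-0.3  0.1 -0.7]
```

View pics/w3.png

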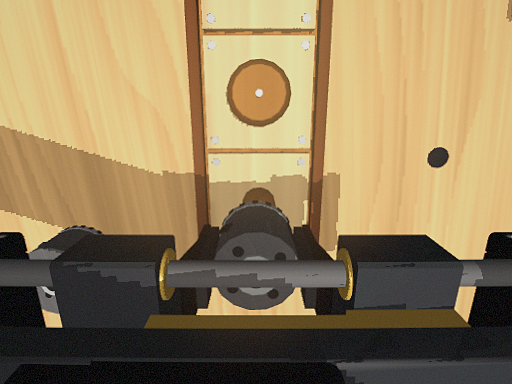

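The hub is peeking out at (259,196), just ahead of the saw at (256,260). The saw needs about 2.7 mm more along the jaw axis.

Call:
apply_moves --pt "1 15 2.8 0 0 0 1" --pt "1 30 2.8 0 0 0 1" --pt "1 45 2.8 0 0 0 1" --pt "1 55 2.8 0 0 0 1" --pt "1 61 2.8 0 0 0 1" --pt "1 63 2.8 0 0 0 1" --pt "1 64 2.8 0 0 0 1" --pt "1 65 2.8 0 0 0 1" --pt "1 66 2.8 0 0 0 1" --pt "1 66 2.8 0 0 0 1"

```text
time: 11.7
ee_pos: [0.6216, -0.1701, 0.0357]
tool_rot: [0.476, -0.522, 0.523, -0.477]
contact_force: [0.6, 0.3, -2.4]
gripper_width: 0.0434
```

Call:
apply_moves --pt "0 0.5 0 0 0 0 1" --pt "0 0.5 0 0 0 0 1" --pt "0 1 0 0 0 0 1" --pt "0 1 0 0 0 0 1"

```text
time: 12.1
ee_pos: [0.6217, -0.1702, 0.035]
tool_rot: [0.476, -0.521, 0.523, -0.477]
contact_force: [-0.6, -0.1, 0.6]
gripper_width: 0.0434
```

Call:
apply_moves --pt "0 0.5 0 0 0 0 1" --pt "0 0.5 0 0 0 0 1" --pt "0 1 0 0 0 0 1" --pt "0 1 0 0 0 0 1"

```text
time: 12.5
ee_pos: [0.6218, -0.1702, 0.0348]
tool_rot: [0.476, -0.522, 0.523, -0.478]
contact_force: [-1.9, 1.3, 6.5]
gripper_width: 0.0434
```

Call:
apply_moves --pt "0 0 0 0 0 0 -1" --pt "0 0 0 0 0 0 -1" --pt "0 0 0 0 0 0 -1" --pt "0 0 0 0 0 0 -1" --pt "0 0 0 0 0 0 -1" --pt "0 -20 0 0 0 0 -1" --pt "0 -50 0 0 0 0 -1" --pt "0 -80 0 0 0 0 -1" --pt "0 -100 0 0 0 0 -1" --pt "0 -100 0 0 0 0 -1"

```text
time: 13.5
ee_pos: [0.6234, -0.1711, 0.138]
tool_rot: [0.474, -0.52, 0.525, -0.479]
contact_force: [0.6, -0.0, 1.1]
gripper_width: 0.0867
```

```bash
python3 w.py .06 .08 ; python3 go.py s64 .1
```

```text
ee [ 0.6222 -0.1705  0.136 ]
[253. 203.] 2151 c [ 0.622  -0.1703  0.0442] mean [ 0.622  -0.169   0.0681]
1 shift [  61.6   34.9 -173.2] rot [-0.4 -0.1 -0. ] q7 0.39 ee [ 0.6222 -0.1705  0.136 ] t 13.55 w 0.087 F [-0.  -0.8 -0.1]
```

Call:
apply_moves --pt "12 0 -35 0 0 0 -1" --pt "26 0 -75 0 0 0 -1" --pt "40 0 -115 0 0 0 -1" --pt "54 5 -152 0 0 0 -1" --pt "61 15 -170 0 0 0 -1" --pt "62 30 -173 0 0 0 -1" --pt "62 35 -173 0 0 0 -1" --pt "62 35 -173 0 0 0 -1"

```text
time: 14.35
ee_pos: [0.4439, -0.2159, 0.0986]
tool_rot: [0.476, -0.522, 0.523, -0.478]
contact_force: [-0.2, 1.2, -0.6]
gripper_width: 0.0864
```

```bash
python3 w.py .035 .06 w4; python3 go.py s64 .013
```

```text
ee [ 0.4447 -0.2161  0.0993]
[495.  16.] 1104 c [ 0.6196 -0.093   0.036 ] mean [ 0.6164 -0.0937  0.0413]
[475. 130.] 1433 c [ 0.6175 -0.1703  0.0448] mean [ 0.6047 -0.1675  0.0483]
[ 90. 197.] 5464 c [ 0.3182 -0.1947  0.0647] mean [ 0.3208 -0.1922  0.0463]
[257. 210.] 5262 c [ 0.4455 -0.2159  0.0645] mean [ 0.4455 -0.2137  0.0466]
[351. 309.] 198 c [ 0.5191 -0.3147  0.0184] mean [ 0.518  -0.3122  0.0435]
1 shift [-0.  86.3 -0.8] rot [-0.3 -0.1 -0. ] q7 0.57 ee [ 0.4447 -0.2161  0.0993] t 14.4 w 0.0866 F [0.1 0.3 1. ]
```

View pics/w4.png

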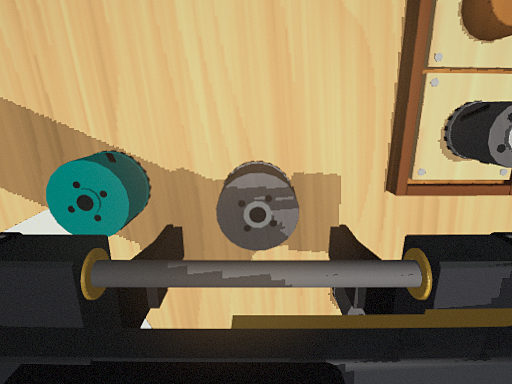

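The dark saw_64 is centred at (257,210). The turquoise look-alike at (90,197) is clear of the fingers, with a gap of about 35 mm. Saw_44 stands seated at the right.

Call:
apply_moves --pt "0 30 1 0 0 0 -1" --pt "0 55 1 0 0 0 -1" --pt "0 75 1 0 0 0 -1" --pt "0 86 1 0 0 0 -1" --pt "0 86 1 0 0 0 1" --pt "0 86 1 0 0 0 1" --pt "0 86 1 0 0 0 1" --pt "0 86 1 0 0 0 1" --pt "0 86 1 0 0 0 1" --pt "0 86 1 0 0 0 1"

```text
time: 15.4
ee_pos: [0.4466, -0.2164, 0.0142]
tool_rot: [0.475, -0.521, 0.524, -0.478]
contact_force: [-1.2, 0.1, 6.5]
gripper_width: 0.0642
```

Call:
apply_moves --pt "0 0 0 0 0 0 1" --pt "0 0 0 0 0 0 1" --pt "0 0 0 0 0 0 1" --pt "0 -10 0 0 0 0 1" --pt "0 -40 0 0 0 0 1" --pt "0 -80 0 0 0 0 1" --pt "0 -120 0 0 0 0 1" --pt "0 -125 0 0 0 0 1"

```text
time: 16.2
ee_pos: [0.4484, -0.218, 0.1437]
tool_rot: [0.473, -0.518, 0.526, -0.48]
contact_force: [0.5, -0.3, -2.0]
gripper_width: 0.0639
```

```bash
sed -i 's/p64=(.627,-.0817)/p64=(.629,-.0826)/; s/p54=(.636,.0062)/p54=(.6368,.0055)/' go.py; python3 go.py p64 .14
```

```text
1 shift [-151.3    6.2  167.5] rot [-0.9 -0.1  0.1] q7 0.52 ee [ 0.4484 -0.218   0.1437] t 16.2 w 0.0639 F [ 0.5 -0.3 -2. ]
```

Call:
apply_moves --pt "-25 3 28 0 0 0 1" --pt "-55 3 60 0 0 0 1" --pt "-85 3 94 0 0 0 1" --pt "-115 3 127 0 0 0 1" --pt "-138 3 153 0 0 0 1" --pt "-150 3 166 0 0 0 1" --pt "-151 20 167 0 0 0 1" --pt "-151 44 167 0 0 0 1" --pt "-151 44 167 0 0 0 1" --pt "-151 44 167 0 0 0 1"

```text
time: 17.2
ee_pos: [0.6272, -0.0841, 0.1009]
tool_rot: [0.474, -0.519, 0.526, -0.479]
contact_force: [0.6, -0.4, -1.8]
gripper_width: 0.0638
```

```bash
python3 w.py .03 .052; python3 go.py p64 .0355
```

```text
ee [ 0.6282 -0.0841  0.1021]
[256.  89.] 2188 c [0.6366 0.0051 0.0383] mean [0.6366 0.0049 0.0421]
[257. 181.] 362 c [ 0.6306 -0.0707  0.0421] mean [ 0.6314 -0.0626  0.0364]
1 shift [-1.7 66.6 -0.4] rot [-0.8 -0.2  0.1] q7 0.27 ee [ 0.6282 -0.0841  0.1021] t 17.25 w 0.0639 F [ 0.4  0.2 -1.4]
```

Call:
apply_moves --pt "-1.7 15 0.5 -0.8 0 0 1" --pt "-1.7 30 0.5 -0.8 0 0 1" --pt "-1.7 45 0.5 -0.8 0 0 1" --pt "-1.7 55 0.5 -0.8 0 0 1" --pt "-1.7 60 0.5 -0.8 0 0 1" --pt "-1.7 63 0.5 -0.8 0 0 1" --pt "-1.7 64 0.5 -0.8 0 0 1" --pt "-1.7 65 0.5 -0.8 0 0 1" --pt "-1.7 66 0.5 -0.8 0 0 1" --pt "-1.7 66 0.5 -0.8 0 0 1"

```text
time: 18.25
ee_pos: [0.63, -0.0826, 0.0364]
tool_rot: [0.476, -0.522, 0.523, -0.476]
contact_force: [0.1, -0.3, -2.4]
gripper_width: 0.0636
```

Call:
apply_moves --pt "0 0.5 0 0 0 0 1" --pt "0 0.5 0 0 0 0 1" --pt "0 1 0 0 0 0 1" --pt "0 1 0 0 0 0 1"

```text
time: 18.65
ee_pos: [0.6301, -0.0826, 0.0354]
tool_rot: [0.476, -0.522, 0.523, -0.476]
contact_force: [0.5, -0.1, -1.7]
gripper_width: 0.0638
```

Call:
apply_moves --pt "0 0.5 0 0 0 0 1" --pt "0 0.5 0 0 0 0 1" --pt "0 1 0 0 0 0 1" --pt "0 1 0 0 0 0 1"

```text
time: 19.05
ee_pos: [0.6301, -0.0827, 0.0353]
tool_rot: [0.476, -0.522, 0.523, -0.476]
contact_force: [-3.3, 0.5, 6.3]
gripper_width: 0.0638
```

Call:
apply_moves --pt "0 0 0 0 0 0 -1" --pt "0 0 0 0 0 0 -1" --pt "0 0 0 0 0 0 -1" --pt "0 0 0 0 0 0 -1" --pt "0 0 0 0 0 0 -1" --pt "0 -15 0 0 0 0 -1" --pt "0 -40 0 0 0 0 -1" --pt "0 -70 0 0 0 0 -1" --pt "0 -100 0 0 0 0 -1" --pt "0 -100 0 0 0 0 -1"

```text
time: 20.05
ee_pos: [0.6332, -0.0836, 0.141]
tool_rot: [0.474, -0.52, 0.526, -0.479]
contact_force: [-0.1, 0.1, 0.4]
gripper_width: 0.0867
```

```bash
python3 w.py .06 .08 ; python3 go.py s54 .1
```

```text
ee [ 0.6317 -0.0831  0.1387]
[251. 201.] 4413 c [ 0.6301 -0.0823  0.0641] mean [ 0.6303 -0.0807  0.0677]
[251. 299.] 1071 c [ 0.6219 -0.171   0.0441] mean [ 0.6214 -0.1747  0.0687]
1 shift [245.6  38.3 -71. ] rot [-0.4 -0.2  0. ] q7 0.25 ee [ 0.6317 -0.0831  0.1387] t 20.1 w 0.0869 F [-0.   0.3 -0.4]
```

Call:
apply_moves --pt "35 0 -10 0 0 0 -1" --pt "75 0 -22 0 0 0 -1" --pt "115 0 -33 0 0 0 -1" --pt "155 0 -45 -0.4 0 0 -1" --pt "195 5 -56 -0.4 0 0 -1" --pt "230 15 -66 -0.4 0 0 -1" --pt "245 30 -71 -0.4 0 0 -1" --pt "246 38 -71 -0.4 0 0 -1" --pt "246 38 -71 -0.4 0 0 -1" --pt "246 38 -71 -0.4 0 0 -1"

```text
time: 21.1
ee_pos: [0.5394, -0.3195, 0.1]
tool_rot: [-0.477, 0.522, -0.522, 0.477]
contact_force: [-0.0, 0.4, 0.9]
gripper_width: 0.0872
```

```bash
python3 w.py .035 .06; python3 go.py s54 .013
```

```text
ee [ 0.5398 -0.3196  0.1004]
[352.  12.] 647 c [ 0.6174 -0.1841  0.0342] mean [ 0.6136 -0.1891  0.0476]
[255. 211.] 3731 c [ 0.5394 -0.3204  0.0542] mean [ 0.5396 -0.3185  0.0467]
1 shift [ 1.6 87.4 -1.2] rot [-0.  -0.1 -0. ] q7 0.69 ee [ 0.5398 -0.3196  0.1004] t 21.15 w 0.087 F [ 0.3 -0.6  0.2]
```

Saw_54 measures 54 mm across at (0.5394, −0.3204). Now down and grip.

Call:
apply_moves --pt "0.8 30 -0.4 0 0 0 -1" --pt "0.8 55 -0.4 0 0 0 -1" --pt "0.8 75 -0.4 0 0 0 -1" --pt "0.8 87 -0.4 0 0 0 -1" --pt "0.8 87 -0.4 0 0 0 1" --pt "0.8 87 -0.4 0 0 0 1" --pt "0.8 87 -0.4 0 0 0 1" --pt "0.8 87 -0.4 0 0 0 1" --pt "0.8 87 -0.4 0 0 0 1" --pt "0.8 87 -0.4 0 0 0 1"

```text
time: 22.15
ee_pos: [0.5398, -0.3206, 0.0142]
tool_rot: [0.476, -0.522, 0.522, -0.477]
contact_force: [-0.4, 0.2, 3.4]
gripper_width: 0.0538
```

Call:
apply_moves --pt "0 0 0 0 0 0 1" --pt "0 0 0 0 0 0 1" --pt "0 0 0 0 0 0 1" --pt "0 -10 0 0 0 0 1" --pt "0 -40 0 0 0 0 1" --pt "0 -80 0 0 0 0 1" --pt "0 -130 0 0 0 0 1" --pt "0 -130 0 0 0 0 1" --pt "0 -130 0 0 0 0 1" --pt "0 -130 0 0 0 0 1"

```text
time: 23.15
ee_pos: [0.5386, -0.3197, 0.143]
tool_rot: [-0.477, 0.523, -0.522, 0.477]
contact_force: [0.1, -0.7, -2.1]
gripper_width: 0.0536
```

```bash
python3 go.py p54 .14
```

```text
1 shift [-332.7    3.5   68.5] rot [ 0.  -0.1 -0.1] q7 0.66 ee [ 0.5386 -0.3197  0.143 ] t 23.15 w 0.0536 F [ 0.1 -0.7 -2.1]
```

Call:
apply_moves --pt "-30 2 6 0 0 0 1" --pt "-70 2 14 0 0 0 1" --pt "-112 2 23 0 0 0 1" --pt "-154 2 32 0 0 0 1" --pt "-196 2 40 0 0 0 1" --pt "-238 2 49 0 0 0 1" --pt "-280 2 58 0 0 0 1" --pt "-315 2 65 0 0 0 1" --pt "-332 2 68 0 0 0 1" --pt "-333 2 68 0 0 0 1"

```text
time: 24.15
ee_pos: [0.6358, 0.009, 0.1396]
tool_rot: [-0.479, 0.522, -0.519, 0.478]
contact_force: [-0.4, 0.0, -2.6]
gripper_width: 0.0541
```

Call:
apply_moves --pt "0 0 0 0 0 0 1" --pt "0 0 0 0 0 0 1" --pt "0 0 0 0 0 0 1"

```text
time: 24.45
ee_pos: [0.6353, 0.0065, 0.1396]
tool_rot: [-0.478, 0.523, -0.52, 0.477]
contact_force: [0.0, 0.2, -2.0]
gripper_width: 0.0541
```

```bash
python3 w.py .03 .052 w5; python3 go.py p54 .0355
```

```text
ee [0.6355 0.0069 0.1397]
[258. 185.] 614 c [0.637  0.0071 0.0374] mean [0.6381 0.016  0.0401]
1 shift [  1.4 104.2   1.8] rot [ 0.2  0.  -0.1] q7 0.11 ee [0.6355 0.0069 0.1397] t 24.5 w 0.0536 F [-0.6  0.5 -1.4]
```

View pics/w5.png

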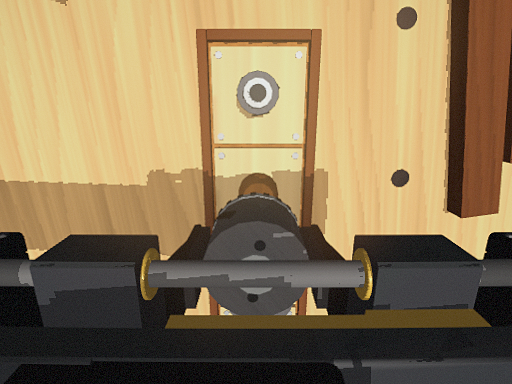

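Saw_32 stands on its pad at (258,93). The hub of pad_54 shows at (258,185), ahead of the held saw_54.

Call:
apply_moves --pt "1.4 25 1.8 0.2 0 0 1" --pt "1.4 50 1.8 0.2 0 0 1" --pt "1.4 68 1.8 0.2 0 0 1" --pt "1.4 82 1.8 0.2 0 0 1" --pt "1.4 92 1.8 0.2 0 0 1" --pt "1.4 98 1.8 0.2 0 0 1" --pt "1.4 101 1.8 0.2 0 0 1" --pt "1.4 102.5 1.8 0.2 0 0 1" --pt "1.4 103.5 1.8 0.2 0 0 1" --pt "1.4 103.5 1.8 0.2 0 0 1"

```text
time: 25.5
ee_pos: [0.6371, 0.0055, 0.0367]
tool_rot: [-0.477, 0.522, -0.521, 0.478]
contact_force: [-0.4, -0.7, -0.9]
gripper_width: 0.0541
```

Call:
apply_moves --pt "0 0.5 0 0 0 0 1" --pt "0 0.5 0 0 0 0 1" --pt "0 1 0 0 0 0 1" --pt "0 1 0 0 0 0 1"

```text
time: 25.9
ee_pos: [0.6371, 0.0056, 0.0357]
tool_rot: [-0.477, 0.522, -0.521, 0.478]
contact_force: [0.1, 0.3, -1.0]
gripper_width: 0.0538
```

Call:
apply_moves --pt "0 0.5 0 0 0 0 1" --pt "0 0.5 0 0 0 0 1" --pt "0 1 0 0 0 0 1" --pt "0 1 0 0 0 0 1"

```text
time: 26.3
ee_pos: [0.6371, 0.0056, 0.0352]
tool_rot: [-0.477, 0.522, -0.521, 0.478]
contact_force: [-2.4, 0.7, 4.5]
gripper_width: 0.054
```

Call:
apply_moves --pt "0 0 0 0 0 0 -1" --pt "0 0 0 0 0 0 -1" --pt "0 0 0 0 0 0 -1" --pt "0 0 0 0 0 0 -1" --pt "0 0 0 0 0 0 -1" --pt "0 -15 0 0 0 0 -1" --pt "0 -40 0 0 0 0 -1" --pt "0 -70 0 0 0 0 -1" --pt "0 -110 0 0 0 0 -1" --pt "0 -150 0 0 0 0 -1"

```text
time: 27.3
ee_pos: [0.6368, 0.0051, 0.1876]
tool_rot: [-0.477, 0.522, -0.522, 0.478]
contact_force: [0.6, 0.6, 0.5]
gripper_width: 0.0873
```

Call:
apply_moves --pt "-40 -40 0 0 0 0 -1" --pt "-80 -60 0 0 0 0 -1" --pt "-120 -60 0 0 0 0 -1" --pt "-160 -60 0 0 0 0 -1" --pt "-200 -60 0 0 0 0 -1" --pt "-240 -60 0 0 0 0 -1" --pt "-270 -60 0 0 0 0 -1" --pt "-280 -60 0 0 0 0 -1" --pt "-280 -60 0 0 0 0 -1" --pt "-280 -60 0 0 0 0 -1"

```text
time: 28.3
ee_pos: [0.6619, 0.2811, 0.2485]
tool_rot: [0.476, -0.522, 0.523, -0.477]
contact_force: [0.3, -0.1, 0.5]
gripper_width: 0.0871
```

```bash
python3 - <<'E'
from h import *
for n in ("top","scene"):
    c=read_camera(n); P=cloud(c); z=P[...,2]
    m=((z>.055)&(z<.08)&(P[...,0]>.5)&(P[...,0]<.72)&(P[...,1]>-.25)&(P[...,1]<.2)).astype(np.uint8)
    k,L,st,ce=cv2.connectedComponentsWithStats(m)
    for i in range(1,k):
        if st[i,4]<20: continue
        p=P[L==i]; t=p[p[:,2]>.066]; (x,y),r=cv2.minEnclosingCircle(t[:,:2].astype(np.float32))
        A=np.c_[t[:,:2]-t[:,:2].mean(0),np.ones(len(t))]; g=np.linalg.lstsq(A,t[:,2],rcond=None)[0]
        print(n,ce[i].round(),np.round([x,y,2*r],4),"top z",t[:,2].mean().round(4),"tilt deg",np.degrees(np.hypot(g[0],g[1])).round(2))
    cv2.imwrite(f"pics/{n}1.png",cv2.resize(c["pixels"][60:320,100:430] if n=="top" else c["pixels"][100:340,90:400],None,fx=2.3,fy=2.3))
print(status.read_state()["ee_pos"],status.read_state()["time"])
E
```

```text
top [255. 128.] [0.6353 0.0054 0.0546] top z 0.0681 tilt deg 0.21
top [216. 126.] [0.6411 0.0942 0.0307] top z 0.0691 tilt deg 1.17
top [294. 132.] [ 0.6284 -0.0832  0.0642] top z 0.0682 tilt deg 0.09
top [333. 136.] [ 0.619  -0.1715  0.0412] top z 0.0682 tilt deg 0.96
scene [160. 176.] [ 0.6233 -0.1694  0.0442] top z 0.0684 tilt deg 0.42
scene [178. 199.] [ 0.63   -0.0827  0.0646] top z 0.068 tilt deg 0.2
scene [198. 224.] [0.6373 0.0048 0.0543] top z 0.0682 tilt deg 0.28
[0.66205334 0.28064869 0.24864184] 28.4
```

View pics/scene1.png

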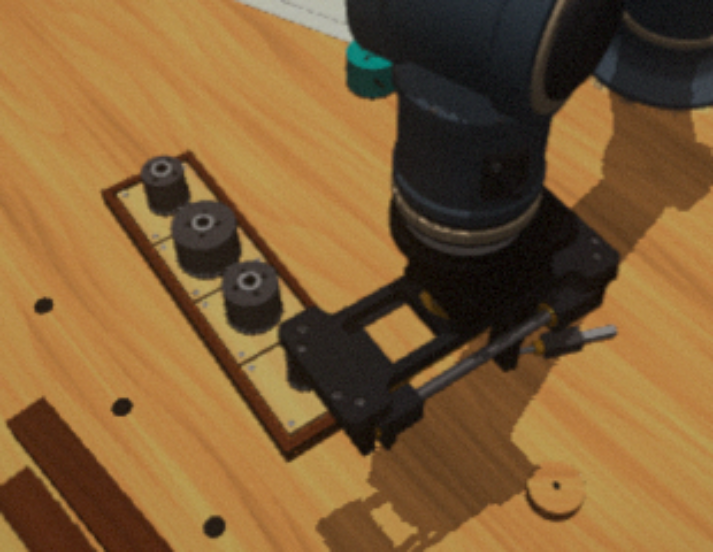

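View pics/top1.png

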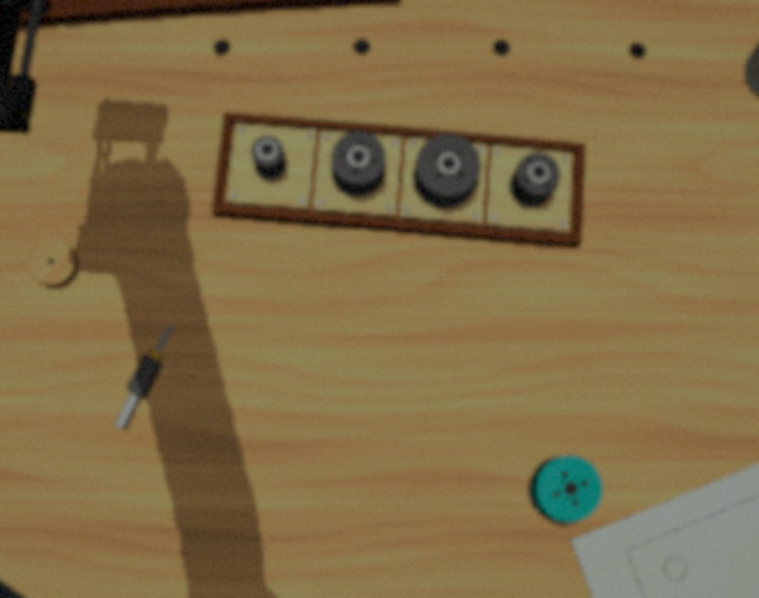

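Both views show all four saws standing in the rack. In the top crop they are 32 at (268,155), 54 at (358,160), 64 at (447,168) and 44 at (537,177). The plug, arbor and turquoise look-alike are where they were. All the tops sit level at about 68 mm, tilt is about 1° or less (noise level), and the gripper is clear, so I'm handing in.

```bash
python3 -c "
from rig import close_job
print(close_job())"
```

```text
the job is handed in; nothing more can be done
None
```

All four hole saws are back in the rack, each teeth down over its own hub, and the job is handed in at about 28 s of the 109 s. I lowered each one in steps of about 1 mm until the wrist felt 4–6.5 N of contact, and only then opened the gripper.

- **Seating:** in the last camera check the four tops were level within about 1 mm. They read about 68 mm over the bench where 71 mm was expected. The reading is an average over the sloping top and boss, and I took the gap as that average plus the calibration error.
- **Tilt:** it read at most about 1.2°, worst on saw_32, and 0.3° or less on the 54 and 64 mm saws. Only a small patch of saw_32's top was visible, so I put its reading down to noise.
- **Centring:** the final positions matched the measured hub centres to about 2 mm. The top and scene cameras differed by 2–4 mm in x throughout, so I used the wrist camera for the final positions.
- **Not fully checked:** in the last scene picture the gripper hid saw_32. Its final state rests on the top view and earlier wrist views.
- **Left alone:** I never touched the plywood disc, the arbor or the turquoise look-alike. The disc and arbor looked unmoved in the last top picture, as did the look-alike.

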